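# Load the tea-tin rack and lock its end stop with the spring clip

## Robot

A 6-joint arm with a two-finger parallel gripper is mounted at the origin on a cart in front of the work surface, level with it; the furniture and walls round the work are solid. World frame = base frame: x ahead of the robot, y to its left, z up, the work surface at z = 0. Lengths are in mm, angles in rad, forces in N, time in s.
With the tool pointing down it reaches from about 325 to 875 mm from the base axis. Payload 4.4 kg.
Tool frame: the origin (TCP) lies on the centre line of the jaws, within the pads' length; the fingertips stand ahead of it and the grasp point (between the pads) lies 6 mm ahead of it (ctrl.tcp_to_tips is the z of the fingertips in the tool frame, in mm); z points along the fingers, y is the direction in which the jaws open and shut (so a half turn about z gives the same grasp; the last joint's range is limited). The gripper opens to 85 mm and grips with 20 to 120 N. Pads are 22 mm wide; open, the fingers measure 114 mm over their backs; the gripper's body (76 mm by 85 mm) begins 54 mm behind the grasp point. The pads swing forward as they close: fully open they stand 13 mm farther back than shut.
Start: joints at [1.085, 0.207, 1.542, -0, 1.393, -0.15], TCP at [188.943, 543.073, 256.282] pointing down, gripper open.
Joint ranges: [-2.73, 2.73], [-0.86, 2.22], [0.23, 2.46], [-1.11, 4.25], [0.08, 2.63], [-2.82, 2.82]. Speed limits (rad/s): [2.79, 2.79, 3.14, 3.14, 3.14, 3.14].

## Interface

Orientations are given as a 3x3 rotation matrix whose columns are the frame's x, y, z axes.
In Python, from plant import ctrl, sensors, optics gives the robot as it stands. Calls block until the motion is done:
- ctrl.move_ptp(position, orientation): joint-space move of the TCP to a pose.
- ctrl.move_l(position, rot=None, vel=150, threshold=None): straight line of the TCP; rot=None keeps the orientation; vel is the mean speed in mm/s. With threshold (N) it stops when the force on the tool has changed by that much, and returns True; else False.
- ctrl.set_joints(angles): joint-space move.
- ctrl.gripper_to(opening, force=None): finger opening in mm; force is the grip in N (None keeps the last); returns when the fingers have stopped.
- ctrl.hold(seconds).
- ctrl.solve_ik(position, orientation): joint angles nearest the present ones, or None.
- sensors.read_state(): the state.
- optics.grab_frame(name): name is "side" or "top" or "wrist"; returns (picture, depth): 420x560x3 uint8, red, green, blue; 420x560 float32, mm along the optical axis (not along the pixel's ray), 0 where there is no reading.
- optics.camera_params(name): a dict with "mtx" (3x3 intrinsics, pixels), "R" (3x3) and "t" (3): a world point X has camera coordinates R X + t; the wrist camera has in their place "T_tool_cam" (4x4, takes a point from camera to tool coordinates, whose origin is the TCP and whose axes are the flange's). Camera axes: x right, y down, z forward; pixel columns grow to the right and rows downward; lengths in mm; the calibration is good to about 2 mm. The wrist camera is an equidistant fisheye: a pixel r from the principal point sees the ray r / f radians off the axis. A picture is of the moment at which its call begins: read the wrist's pose just before it. camera_params takes no time and is no camera call.
A pose or a line that the arm cannot do raises ctrl.MotionError and nothing moves.
- ctrl.finish_job(): hands the job in, once; it reports no verdict.
The state is a dict: "t": time; "q": joint angles; "qvel": joint speeds; "tau": joint torques, N m; "eef_pos": TCP position; "eef_rot": TCP orientation; "force": force on the tool from outside, world axes, zero at the start; "wrist_torque": the same for the moment, N m; "grip_width": finger opening in mm.
Only numpy, scipy, OpenCV 4.12 (cv2) and the standard library are available. Lean on these libraries where they do the work, as an engineer would, in place of code of your own. Each camera call takes 0.05 s, during which the arm holds its last target. There are 200 camera calls.

## Task

Pack every white tea tin on the stove board into the wooden tin rack. Squeeze the spring clip off the rail and slide the end stop back to make room, stand the tins in one row against the end wall like books (broad faces together), and push the end stop up so that the row is snug. Then squeeze the clip open and let it close on the top edge of either rail, upright and close behind the end stop, so the stop cannot slip back; leave the other kitchen things where they are.

Things in the scene. Friction and masses are not known exactly. Their poses are not given: they have to be found in the camera images.
- tin_a: white tea tin with a wooden lid, a rounded block 62 mm wide (its own x), 44 mm thick (its own y) and 84 mm tall (z), about 0.14 kg, heaviest in its lower half. Origin: centre of its underside. Starts upright on the board; its broad faces (62 x 84) look along its y. May be absent (None)
- tin_b: white tea tin with a wooden lid, a rounded block 62 mm wide (its own x), 44 mm thick (its own y) and 84 mm tall (z), about 0.14 kg, heaviest in its lower half. Origin: centre of its underside. Starts upright on the board; its broad faces (62 x 84) look along its y. May be absent (None)
- tin_c: white tea tin with a wooden lid, a rounded block 62 mm wide (its own x), 44 mm thick (its own y) and 84 mm tall (z), about 0.14 kg, heaviest in its lower half. Origin: centre of its underside. Starts upright on the board; its broad faces (62 x 84) look along its y. May be absent (None)
- tin_d: white tea tin with a wooden lid, a rounded block 62 mm wide (its own x), 44 mm thick (its own y) and 84 mm tall (z), about 0.14 kg, heaviest in its lower half. Origin: centre of its underside. Starts upright on the board; its broad faces (62 x 84) look along its y. May be absent (None)
- tin_e: white tea tin with a wooden lid, a rounded block 62 mm wide (its own x), 44 mm thick (its own y) and 84 mm tall (z), about 0.14 kg, heaviest in its lower half. Origin: centre of its underside. Starts upright on the board; its broad faces (62 x 84) look along its y. May be absent (None)
- rack: wooden tin rack, fixed. Origin: centre of its underside; long side along its y. Floor (where tins stand) 12 mm above the origin (and above the board), 335 mm long, closed at y = -167.5 mm by a low bar (top 34 mm). End wall at the +y end: inner face at y = +167.5 mm, 84 mm wide, 16 thick, top 102 mm above the origin. Tins stand between the two rails, their 62 mm across, their 44 mm along the row
- wall_face (a point): on the end wall's inner face, mid width, at the height of the rack's floor; axes as the rack's: its -y runs from the wall along the row
- rail_front (a point): middle of the top edge of the rail at the rack's -x side: an upright steel strip 5 mm thick, along the rack's y from -167.5 to +167.5 mm, its top 34 mm above the rack's floor; axes as the rack's. The clip starts on this rail. 70 mm clear between the rails
- rail_rear (a point): the same on the other rail, 75 mm away at the rack's +x side
- end_stop (a joint): sliding wooden end stop, m: its face stands 60 mm + this value from the end wall's inner face; 0 to 0.21, grows away from the wall. About 2.5 N of friction; stays where left. An upright plate 12 mm thick, top 73 mm above the rack's floor, 90 mm wide above the rails (overhangs both), 67 mm between them
- stop_face (a point): on the end stop's face toward the end wall, mid width, at the rack's floor; axes as the rack's
- stop_back (a point): on the end stop's other face (away from the end wall), mid width, at the rack's floor; axes as the rack's. A clipped clip behind it stands in its way
- clip: sprung steel clip like a big clothes peg, 80 g, jaws down over a rail's edge. Origin: its hinge pin, 10 mm above the rail's edge at the start. z up, y along the pin and rail (it reaches 20 mm either way along y), x the way the jaws open. Jaws hang 34 mm below the pin, rubber pads on the lowest 18 mm; squeezed fully, the tips are about 25 mm apart
- clip_grip (a point): where to squeeze: midway between the clip's two levers, 30 mm above the pin. The levers are 32 mm wide along y, rise 45 mm above the pin and lean apart: about 45 mm over their outsides at the top when on a rail. Squeezed together along x with about 12 N they stop parallel, some 18 mm over their outsides, jaws open; let go, it springs shut
- clip_half_a (a joint): how far each half of the clip is turned, rad: -0.07 shut on nothing, about 0 shut on a rail, +0.30 squeezed fully open
- salt_shaker: bystander: glass shaker, 44 mm across, 90 mm tall; origin under its centre
- timer: bystander: kitchen timer, 68 mm across, 57 mm tall; origin under its centre
- coffee_cup: bystander: cup with a handle, 59 x 83 x 55 mm; origin under its centre
- white_ramekin: bystander: white ramekin, 78 mm across, 40 mm tall; origin under its centre
- pepper_mill: bystander: wooden pepper mill, 58 mm across, 130 mm tall; origin under its centre
- lemon_a: bystander: lemon, 56 x 84 x 55 mm; origin on its underside

How it is judged:
By the outcome, as a careful person would: the job done as asked, in the order asked, and still so for the second after the job is handed in, with the robot touching nothing.
Of tin_a, tin_b, tin_c, tin_d, tin_e only 3 to 5 are there at a start; the rules pass over those that are not, and their reading is None.
At some moment in a run one of tin_a, tin_b, tin_c, tin_d, tin_e may be knocked a few centimetres aside while the robot is not near it.
It also fails if it takes over 210 s, if anything falls off the work surface, if the arm or the gripper's body presses on something with over 40 N, if the wrist force passes 120 N, or if a joint passes its speed limit or range.

## Working session

There is one attempt and no reset: what is moved stays moved. The work goes in short steps, each a Python script; the robot and the scene stay as the last script left them, time stands still between calls to the robot, and variables do not carry over. Pictures are saved under pics/ and viewed, on a budget of 14 in all, crops included, one or two more only if the job needs it, and the job is handed in when it is done.

```bash
mkdir -p pics; ls; python3 - <<'E'
from plant import ctrl, sensors, optics
import cv2, numpy as np
for n in ("top","side"):
    p,d=optics.grab_frame(n); cv2.imwrite(f"pics/{n}0.png",p[:,:,::-1]); np.save(f"pics/{n}0.npy",d)
    c=optics.camera_params(n); print(n,c)
print(optics.camera_params("wrist")); print(ctrl.tcp_to_tips, sensors.read_state())
E
```

```text
pics
top {'mtx': array([[395.57186133,   0.        , 279.56953676],
       [  0.        , 395.57186133, 204.06686357],
       [  0.        ,   0.        ,   1.        ]]), 'R': array([[-0.02452359, -0.99966162, -0.00867423],
       [-0.99827542,  0.02495067, -0.05313801],
       [ 0.05333646,  0.00735614, -0.9985495 ]]), 't': array([  15.23119009,  570.54454459, 1242.22271528])}
side {'mtx': array([[454.81570817,   0.        , 279.36720314],
       [  0.        , 454.81570817, 209.98014667],
       [  0.        ,   0.        ,   1.        ]]), 'R': array([[ 0.97673458, -0.21338422,  0.02137155],
       [-0.10766282, -0.57410393, -0.81167321],
       [ 0.18546774,  0.79048836, -0.58372071]]), 't': array([-581.14956482,  198.66552899, 1019.61082644])}
{'mtx': array([[325.1922621 ,   0.        , 283.13130246],
       [  0.        , 325.1922621 , 209.39590406],
       [  0.        ,   0.        ,   1.        ]]), 'T_tool_cam': array([[-1.78599236e-03, -9.53900104e-01, -3.00118978e-01,
         7.57945850e+01],
       [ 9.99998196e-01, -1.50972088e-03, -1.15243041e-03,
         1.83132053
[... 251 characters left out ...]
3e+00, -1.77339090e-05,
        1.39352383e+00, -1.50486494e-01]), 'qvel': array([-0.00078406, -0.00330125, -0.00321647,  0.00028806,  0.00023755,
        0.00031524]), 'tau': array([-7.03450842e-04, -3.84095335e+01, -2.92547500e+01, -2.72966172e-04,
        5.00000824e-03, -2.13899136e-05]), 'eef_pos': array([188.6407454 , 542.48850523, 255.21584838]), 'eef_rot': array([[-9.44473866e-01,  3.28585093e-01, -9.76624768e-04],
       [ 3.28586406e-01,  9.44472024e-01, -1.88933187e-03],
       [ 3.01588482e-04, -2.10533020e-03, -9.99997738e-01]]), 'force': array([ 0.47544604,  0.53068119, -0.17835898]), 'wrist_torque': array([-0.01408286, -0.01154986, -0.0040598 ]), 'grip_width': 85.419346029386}
```

View pics/top0.png

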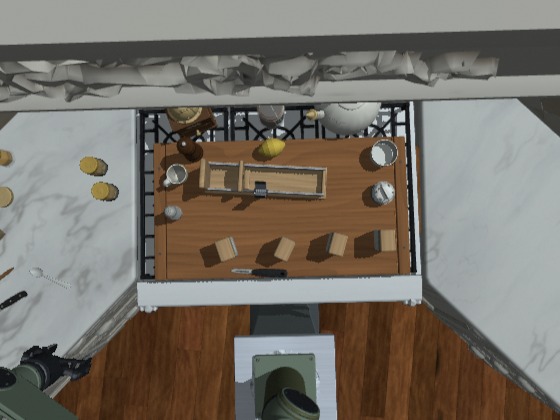

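View pics/side0.png

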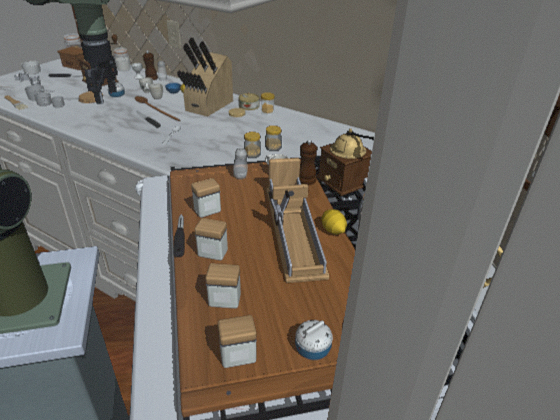

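The top view shows four tins, with lids near (226,249), (285,249), (338,244) and (385,240). The rack runs from the wall at (204,177) to the bar at (325,183). The stop is at about (240,178) and the clip on the near rail at (260,187). Next I'll measure them from depth.

```bash
cat > h.py <<'E'
from plant import ctrl, sensors, optics
import numpy as np, cv2
def cloud(n, fd=None):
    p,d = fd if fd else optics.grab_frame(n)
    c=optics.camera_params(n); K=c["mtx"]
    v,u=np.mgrid[0:d.shape[0],0:d.shape[1]]
    X=np.stack([(u-K[0,2])/K[0,0]*d,(v-K[1,2])/K[1,1]*d,d],-1)
    W=(X-c["t"])@c["R"]; W[d<=0]=np.nan
    return p,W
def blobs(W,m,minpx=40):
    n,l,s,_=cv2.connectedComponentsWithStats(m.astype(np.uint8))
    out=[]
    for i in range(1,n):
        if s[i,4]<minpx: continue
        q=W[l==i]; (c,(w,h),a)=cv2.minAreaRect(q[:,:2].astype(np.float32))
        out.append((np.round(c,1),np.round((w,h),1),round(a,1),np.round(np.median(q[:,2]),1),s[i,4],s[i,:4]))
    return out
E
python3 - <<'E'
from h import *
import h
p=cv2.imread("pics/top0.png")[:,:,::-1]; d=np.load("pics/top0.npy")
p,W=h.cloud("top",(p,d))
z=W[...,2]; 
for u,v in [(200,220),(300,220),(350,220),(300,185),(285,176),(220,175)]: print((u,v),W[v,u].round(1))
reg=np.zeros(z.shape,bool); reg[135:282,155:412]=1
print("z>65"); [print(b) for b in blobs(W,reg&(z>60)&(z<125),15)]
print("z>25..55"); [print(b) for b in blobs(W,reg&(z>25)&(z<62),30)]
E
```

```text
(200, 220) [525.4 243.9  68.5]
(300, 220) [517.9 -60.2  66.7]
(350, 220) [ 514.2 -211.1   71.9]
(300, 185) [622.8 -62.2  85.9]
(285, 176) [651.4 -17.9  83.8]
(220, 175) [659.4 178.2  84.8]
z>65
(array([784.8, 288. ]), array([ 3.7, 31.3]), 10.5, np.float64(76.2), np.int32(23), array([179, 135,  12,   3], dtype=int32))
(array([556.7,  -2.5]), array([421. , 772.2]), 0.0, np.float64(70.0), np.int32(32141), array([155, 137, 256, 144], dtype=int32))
z>25..55
(array([783.2, 342.8]), array([25.1, 40.9]), 0.0, np.float64(46.8), np.int32(59), array([163, 135,  14,   9], dtype=int32))
(array([782. , 258.1]), array([20.4, 49.1]), 4.0, np.float64(49.4), np.int32(67), array([187, 135,  18,   7], dtype=int32))
(array([779.5,  57.1]), array([44.6, 17.5]), 85.7, np.float64(43.9), np.int32(48), array([253, 135,  15,   6], dtype=int32))
(array([778.7, -30.5]), array([13.5, 38.1]), 2.6, np.float64(45.2), np.int32(39), array([282, 135,  13,   5], dtype=int32))
(array([ 563.3, -401.4]), array([ 18.9, 425.9]), 89.3, np.float64(45.5), np.int32(444), array([405, 135,   7, 138], dtype=int32))
```

The board's top is at about z = 70 mm, so all heights shift up by 70.

```bash
python3 - <<'E'
from h import *
import h
for n in ("top","side"):
    p=cv2.imread(f"pics/{n}0.png")[:,:,::-1]; d=np.load(f"pics/{n}0.npy")
    p,W=h.cloud(n,(p,d)); z=W[...,2]
    m=(W[...,0]>400)&(W[...,0]<770)&(abs(W[...,1])<360)
    b=m&(z>55)&(z<80); A=np.c_[W[b][:,:2],np.ones(b.sum())]; c=np.linalg.lstsq(A,z[b],rcond=None)[0]
    print(n,"board plane",c, "med",np.median(z[b]))
    for lo,hi in ((145,185),(100,130)):
        print(lo,hi); [print("  ",*b) for b in blobs(W,m&(z>lo)&(z<hi),12)]
E
```

```text
top board plane [ 4.25827602e-03 -5.18191842e-04  6.73626015e+01] med 69.58065615974976
145 185
   [731.4 257.4] [42.6 47.9] 65.0 180.8 145 [177 137  18  19]
   [654.  216.1] [17.5 83.5] 86.4 169.5 210 [199 159   9  31]
   [645.1 110.9] [12.4 88.1] 85.8 153.8 134 [238 161   6  32]
   [620.4  53.8] [28.9 13.6] 82.1 165.6 61 [255 181  11   7]
   [586.7  56.2] [30.7 12.4] 79.2 169.3 46 [254 194  12   5]
   [550.3 313.9] [31.9 31.4] 88.7 155.0 114 [164 206  12  12]
   [ 453.3 -300.1] [60.2 44.5] 0.7 153.1 345 [379 230  17  22]
   [ 445.6 -160.5] [44.4 61.5] 73.6 152.7 342 [328 233  20  24]
   [436.1  -9.4] [43.8 61.8] 63.8 152.6 335 [274 237  21  25]
   [438.4 159.1] [61.7 44.1] 16.9 152.9 339 [215 238  20  25]
100 130
   [735.1  21.3] [62.6 64.4] 57.8 115.5 363 [258 139  27  19]
   [ 716.1 -321.2] [77.  54.7] 31.8 107.5 78 [373 140  25  26]
   [724.7 252.2] [32.8 52.7] 48.5 113.1 104 [184 143  17  17]
   [ 695.1 -285.7] [59.8 16.4] 32.0 109.4 26 [371 148  13  18]
   [650.8 170.9] [98.3 81.9] 86.7 114.5 195 [204 162  35  30]
   [653.5 303.8] [58.6 73.7] 69.8 120.9 207 [163 164  25  23]
 
[... 1082 characters left out ...]
 27]
100 130
   [654.3 326.2] [35.9 63.6] 85.8 122.2 99 [265 154  24   9]
   [545.4 305.7] [25.  41.4] 88.4 113.7 142 [233 159  15  13]
   [677.  211.2] [177.7  71.1] 25.6 115.9 480 [269 163  47  32]
   [433.9 143.9] [32.3 68.1] 79.9 115.4 265 [193 192  28  17]
   [631.5  -8.9] [256.   89.5] 84.6 113.0 854 [274 194  53  77]
   [609.6 109.5] [24.6 19.4] 32.7 121.2 62 [273 196  11   8]
   [729.8  14.5] [50.  65.3] 53.8 115.0 404 [322 209  25  22]
   [434.8 -24.8] [67.4 31.5] 3.4 115.5 314 [197 231  30  20]
   [ 444.1 -176.6] [66.3 29.4] 7.0 115.9 359 [207 277  33  22]
   [ 588.7 -307.8] [60.9 66. ] 63.5 114.6 891 [296 319  37  33]
   [ 447.3 -318.4] [21.3 62.3] 73.0 115.6 396 [220 341  36  18]
```

Top and side views agree within 3 mm. There are four tins, the rack's yaw is about −4.3°, and the stop's face is about 91 mm from the wall. I'll park the clip upright at the far end of the same rail, 305 mm from the wall, then slide the stop back.

```bash
cat >> h.py <<'E'
YAW=np.deg2rad(-4.3); RX=np.array([np.cos(YAW),np.sin(YAW)]); RY=np.array([-np.sin(YAW),np.cos(YAW)])
WALL=np.array([652.2,207.9]); B=70.; FL=82.; RAIL=116.
def rack(s,x=0): return WALL-s*RY+x*RX      # s mm from the wall, x across
def rot(a):
    c,s=np.cos(a),np.sin(a); return np.array([[-s,c,0],[c,s,0],[0,0,-1.]])  # tool y at angle a
def best(p,z,a):
    q0=sensors.read_state()["q"]; c=[]
    for k in (0,np.pi):
        q=ctrl.solve_ik([*p,z],rot(a+k))
        if q is not None: c.append((abs(np.array(q)-q0).max(),a+k))
    return rot(min(c)[1])
def go(p,z,a): ctrl.move_ptp([*p,z],best(p,z,a))
def line(p,z,**k): return ctrl.move_l([*p,z],**k)
def st(tag=""):
    s=sensors.read_state(); print(tag,"t%.1f"%s["t"],s["eef_pos"].round(1),"F",s["force"].round(1),"grip %.1f"%s["grip_width"])
    return s
E
python3 - <<'E'
from h import *
c=np.array([603.5,55.])
go(c,260,YAW); st("above"); ctrl.gripper_to(64,force=30)
line(c,162,vel=80); st("down")
ctrl.gripper_to(14,force=30); st("squeezed")
line(c,230,vel=60); st("up")
p,d=optics.grab_frame("side"); cv2.imwrite("pics/s1.png",cv2.resize(p[120:330,180:460,::-1],None,fx=2.5,fy=2.5))
E
```

```text
above t2.4 [603.3  56.1 260. ] F [-0.8 -0.1  0.1] grip 85.4
down t4.1 [604.1  55.  162.8] F [ 0.2 -0.  -0.9] grip 63.8
squeezed t4.6 [604.2  55.  163.8] F [-2.1  0.1  6.2] grip 15.6
up t5.9 [603.1  55.  229.3] F [ 0.2 -0.1 -0.7] grip 15.7
```

View pics/s1.png

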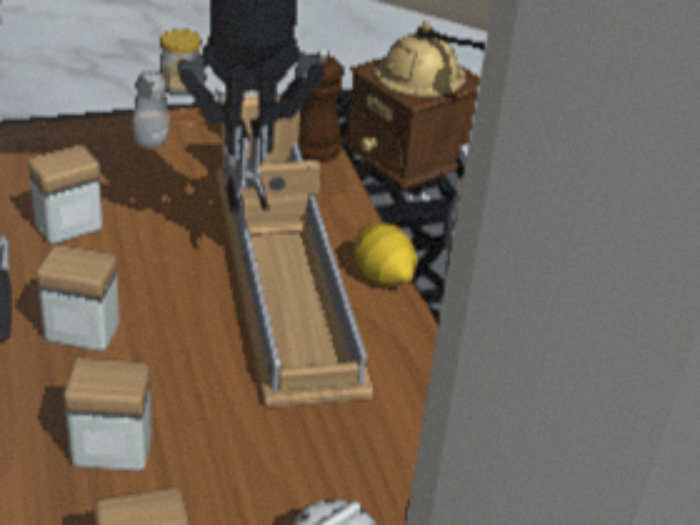

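The clip is held open between the fingers at about (255,165) in the crop, and the rail is empty. Next I'll park it and slide the stop.

```bash
python3 - <<'E'
from h import *
c=rack(305,-37.3)
line(c,230,vel=150); r=line(c,163.5,vel=60,threshold=12); st("down %s"%r)
ctrl.gripper_to(64,force=30); ctrl.hold(.2); st("released")
line(c,250,vel=150); ctrl.gripper_to(0,force=40)
# slide stop back: closed fingers between wall and stop, tips 35 mm above the floor
p=rack(50); z=FL+35+25
go(p,260,YAW); line(p,z,vel=120); st("in")
line(rack(206-11.5),z,vel=80,threshold=25); st("slid")
line(rack(180),z,vel=100); line(rack(180),270,vel=200)
go((480,250),330,YAW)
for n in ("top","side"):
    p,W=cloud(n); zz=W[...,2]
    m=(W[...,0]>400)&(W[...,0]<690)&(abs(W[...,1])<330)
    [print("  ",*b) for b in blobs(W,m&(zz>145)&(zz<185),12)]
    cv2.imwrite(f"pics/{n}2.png",cv2.resize(p[120:300,140:420,::-1],None,fx=2.5,fy=2.5))
E
```

```text
down False t8.3 [592.6 -93.6 163.8] F [-0.5  0.3  0.3] grip 15.6
released t9.1 [592.2 -93.4 163.6] F [ 0.6 -0.6 -0.1] grip 63.9
in t12.6 [649.3 158.1 143.2] F [-0.1  0.2  1.2] grip 0.1
slid t14.5 [637.9  13.8 141.9] F [-0.4  0.2 -0.5] grip 0.2
   [651.  216.4] [17.1 77.4] 84.2 169.8 197 [199 161   8  29]
   [637.6  -3.5] [11.8 86.2] 85.6 154.5 128 [278 163   6  31]
   [610.4 -94.1] [30.9 12.5] 87.6 163.7 64 [307 184  12   6]
   [576.2 -92.7] [31.  12.5] 82.8 169.3 45 [307 197  12   5]
   [560.1 313. ] [25.8 11.9] 89.0 154.3 38 [165 206  10   5]
   [ 453.2 -300.2] [44.4 59.6] 89.5 152.7 347 [379 230  17  22]
   [ 445.5 -160.8] [44.9 61.4] 73.9 152.9 342 [328 233  20  24]
   [436.   -9.2] [43.9 61.9] 63.7 152.7 337 [274 237  21  25]
   [438.5 159.1] [61.6 43.5] 17.3 152.7 338 [215 238  20  25]
   [546.5 311. ] [26.7 33.7] 88.8 154.3 90 [234 148  13   9]
   [650.6 215.7] [19.9 80.4] 83.8 162.9 349 [269 157  31  14]
   [435.5 158.6] [61.  45.3] 18.7 154.7 313 [191 178  29  17]
   [634.8  -3.8] [16.4 88.9] 86.9 153.7 246 [279 210  39   9]
   [434.3  -9.8] [45.6 61.2] 61.8 154.5 416 [195 218  32  19]
   [573.4 -92.6] [33.1 13.4] 83.1 171.2 69 [277 229   8  19]
   [607.5 -94.1] [35.3 14.1] 82.7 162.6 115 [292 228   9  20]
   [ 443.6 -160. ] [46.7 62. ] 75.0 154.5 577 [206 263  34  20]
   [ 451.  -300.8] [61.8 45.3] 0.5 154.2 822 [218 315  39  27]
```

View pics/side2.png

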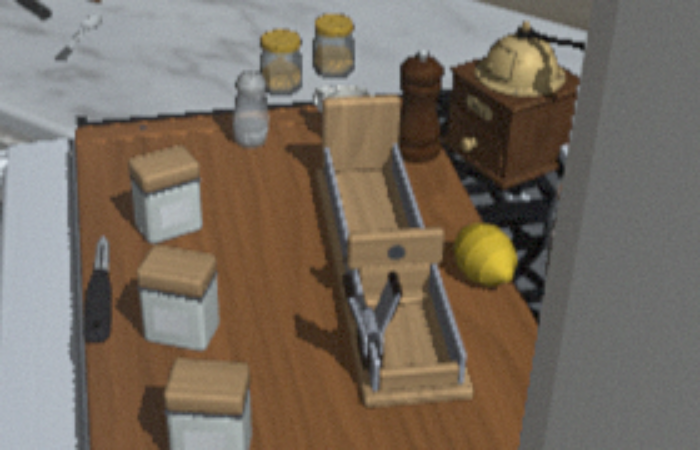

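The clip stands on the rail at about (370,310) in the crop, and the stop's face is now about 206 mm from the wall. The tins haven't moved. I'll pick them one at a time, re-finding each just before its grasp.

```bash
cat >> h.py <<'E'
def tins():
    """lids seen on the board in front of the rack: top view, averaged with the side view where it agrees"""
    out=[]
    for n in ("top","side"):
        _,W=cloud(n); z=W[...,2]
        m=(W[...,0]>330)&(W[...,0]<560)&(abs(W[...,1])<340)&(z>142)&(z<168)
        for c,(w,h),a,_,_,_ in blobs(W,m,60):
            if not (40<min(w,h)<50 and 56<max(w,h)<67): continue
            a=a if w>h else a-90
            a=(a+90)%180-90
            hit=[o for o in out if np.hypot(*(o[0]-c))<12]
            if n=="top": out.append([c,a,1])
            elif hit: hit[0][0]=(hit[0][0]+c)/2; hit[0][2]=2
            else: out.append([c+[1,0],a,1])
    return out
PARK=((480,250),330,YAW)
def pack(k):
    T=tins(); [print("   seen",t[0].round(1),round(t[1],1),t[2]) for t in T]
    c,a,_=max(T,key=lambda t:t[0][1]); a=np.deg2rad(a); z=B+60
    ctrl.gripper_to(85,force=30)
    go(c,230,a); line(c,z,vel=120,threshold=15)
    ctrl.gripper_to(50,force=30); s=st("gripped")
    if not 55<s["grip_width"]<68: raise SystemExit("bad grip")
    line(c,270,vel=150)
    p=rack(23.5+45.5*k); go(p,270,YAW); st("over")
    line(p,FL+75,vel=120); r=line(p,FL+60,vel=30,threshold=5); st("set %s"%r)
    ctrl.gripper_to(82,force=30); line(p,280,vel=150); go(*PARK); st("done")
E
python3 - <<'E'
from h import *
pack(0)
p,W=cloud("side"); z=W[...,2]; m=(W[...,0]>560)&(W[...,0]<690)&(W[...,1]>-60)&(W[...,1]<235)&(z>150)
[print(*b) for b in blobs(W,m,12)]
cv2.imwrite("pics/s3.png",cv2.resize(p[120:300,180:460,::-1],None,fx=2.5,fy=2.5))
_,W=cloud("top"); z=W[...,2]; m=(W[...,0]>560)&(W[...,0]<690)&(W[...,1]>-60)&(W[...,1]<235)&(z>150)
[print(*b) for b in blobs(W,m,12)]
E
```

```text
seen [ 452.  -300.2] -1.0 2
   seen [ 444.4 -160.6] -16.5 2
   seen [435. -10.] -26.3 2
   seen [437.3 158.6] 18.0 2
gripped t19.6 [438.1 158.8 131. ] F [-0.6  0.2  5.1] grip 61.6
over t21.6 [649.2 184.4 268.8] F [ 0.4 -0.5 -1.9] grip 61.4
set True t23.1 [650.3 184.5 143. ] F [-0.4  0.7  4. ] grip 62.0
done t25.3 [480.6 249.7 329.4] F [ 0.3 -0.6  0.4] grip 81.7
[648.6 192.8] [63.4 79.6] 86.7 167.1 511 [269 157  30  21]
[634.9  -4.1] [14.9 88.6] 86.0 155.0 178 [279 210  39   8]
[598.8  87.5] [ 60.4 295. ] 0.0 1127.9 41394 [  0   0 428 113]
[650.9 194. ] [61.5 76.6] 88.7 165.9 525 [199 161  23  28]
[637.4  -2.9] [11.4 86.1] 88.6 153.9 123 [278 163   5  31]
```

View pics/s3.png

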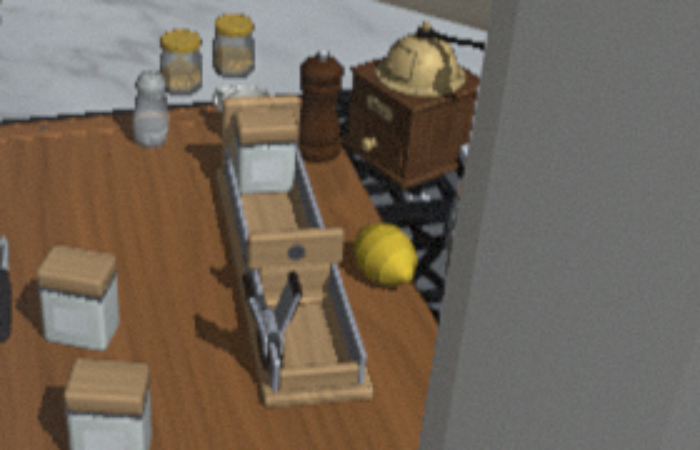

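The first tin stands square against the wall at about (265,150) in the crop. Packing the other three the same way.

```bash
python3 - <<'E'
from h import *
for k in (1,2,3): pack(k)
print("left:",tins())
for n in ("side","top"):
    p,W=cloud(n); z=W[...,2]; m=(W[...,0]>560)&(W[...,0]<690)&(W[...,1]>-60)&(W[...,1]<235)&(z>148)&(z<190)
    [print(*b) for b in blobs(W,m,12)]
    cv2.imwrite(f"pics/{n}4.png",cv2.resize(p[120:300,180:460,::-1],None,fx=2.5,fy=2.5))
E
```

```text
seen [ 452.1 -300.4] -1.3 2
   seen [ 444.4 -160.9] -17.2 2
   seen [434.7  -9.4] -26.7 2
gripped t28.2 [435.4  -9.6 131. ] F [-0.9  0.   5.3] grip 61.7
over t30.3 [646.3 138.4 269.3] F [-0.3 -0.8 -1.8] grip 61.7
set True t31.8 [646.9 139.1 143. ] F [0.4 0.1 4.4] grip 61.6
done t34.1 [480.6 249.5 329.4] F [1.2 0.3 0.6] grip 82.2
   seen [ 452.2 -300.2] -1.0 2
   seen [ 444.5 -160.9] -16.1 2
gripped t37.3 [ 445.2 -161.3  131.1] F [-0.9 -0.   4.7] grip 61.7
over t39.6 [643.3  92.4 269.8] F [ 0.4 -0.6 -1.3] grip 61.4
set True t41.2 [643.5  93.8 143. ] F [0.8 1.2 4. ] grip 61.9
done t43.5 [480.6 249.4 329.4] F [ 0.4  0.3 -0.6] grip 81.9
   seen [ 452.2 -300.8] 0.0 2
gripped t47.2 [ 452.8 -301.4  131.2] F [-0.7  0.4  4.9] grip 61.2
over t49.7 [640.1  47.1 269.8] F [-0.3 -0.  -0.8] grip 61.3
set True t51.3 [640.2  48.5 143.2] F [0.6 1.4 3.6] grip 61.8
done t53.7 [480.6 249.3 329.4] F [-0.5 -0.8 -0.3] grip 82.1
left: []
[643.8 105.9] [237.7  88.1] 85.3 166.6 1634 [269 157  49  61]
[646.4 148.5] [152.4  76.8] 85.9 165.4 1226 [199 161  56  28]
[637.5  -3. ] [11.4 85.8] 88.5 154.4 124 [278 163   5  31]
[640.3  30.8] [43.7 62.4] 74.3 165.1 343 [259 165  19  25]
```

View pics/side4.png

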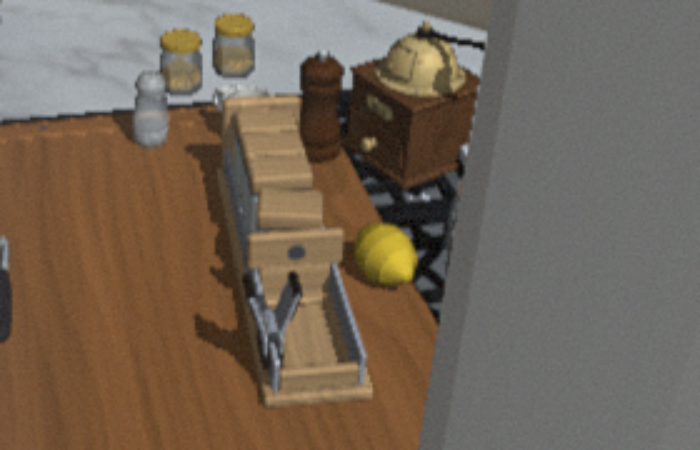

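All four tins are in. The last one, at about (290,207) in the crop, was knocked after release: about 18 mm back and turned about 12°, still upright. I'll regrip it aligned with the rack, which straightens it, and reset it. Then I'll push the stop up.

```bash
python3 - <<'E'
from h import *
c=np.array([639.8,30.8]); s0=(WALL-c)@RY; c=rack(s0,(c-WALL)@RX); print("s0",s0,"x",(c-WALL)@RX)
ctrl.gripper_to(85,force=30); go(c,270,YAW); line(c,FL+62,vel=100,threshold=10); st("at tin")
ctrl.gripper_to(50,force=30); s=st("gripped")
if not 55<s["grip_width"]<68: raise SystemExit("bad grip")
line(c,FL+72,vel=60); p=rack(160); line(p,FL+72,vel=60); r=line(p,FL+60,vel=30,threshold=5); st("set %s"%r)
ctrl.gripper_to(82,force=30); line(p,280,vel=150)
# push the stop up from behind
ctrl.gripper_to(0,force=40); z=FL+30+25; q=rack(240); go(q,270,YAW); line(q,z,vel=120)
r=line(rack(186),z,vel=25,threshold=14); s=st("push %s"%r); print("stop back s", (WALL-s["eef_pos"][:2])@RY-11)
ctrl.hold(.3); line(rack(240),z,vel=80); line(rack(240),270,vel=200); go(*PARK)
for n in ("side","top"):
    p,W=cloud(n); z=W[...,2]; m=(W[...,0]>560)&(W[...,0]<690)&(W[...,1]>-120)&(W[...,1]<235)&(z>148)&(z<190)
    [print(*b) for b in blobs(W,m,12)]
    cv2.imwrite(f"pics/{n}5.png",cv2.resize(p[120:300,180:460,::-1],None,fx=2.5,fy=2.5))
E
```

```text
s0 177.53122335994445 x 0.9136368652311063
at tin t56.6 [640.5  30.8 145.1] F [-0.  -0.1  0. ] grip 84.7
gripped t57.0 [639.8  30.6 145.1] F [-3.5 -0.7  5.3] grip 65.1
set True t58.1 [640.4  48.  144.9] F [-0.3 -0.7  3.5] grip 65.4
push True t63.4 [637.    6.9 136.6] F [ 0.7 -2.8  0.5] grip -0.1
stop back s 190.53160893144639
[644.5 121.8] [208.4  88.3] 85.0 167.0 1449 [269 157  46  54]
[573.  -92.7] [31.  12.3] 87.1 171.3 66 [277 229   8  18]
[608.  -93.8] [33.9 12.8] 83.3 163.2 104 [293 228   8  19]
[645.7 122.4] [205.3  88.6] 86.5 165.0 1670 [199 161  74  33]
[610.3 -94.3] [31.4 12.6] 88.0 167.5 60 [307 184  12   6]
[576.1 -92.5] [31.  12.3] 82.2 170.1 45 [307 197  12   5]
```

View pics/top5.png

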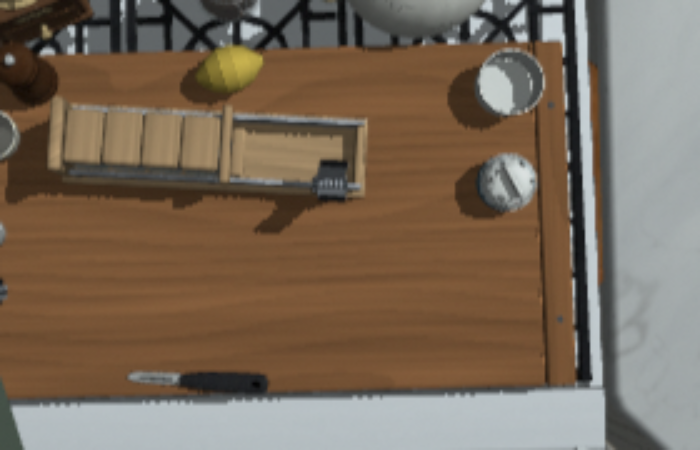

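Top view: the four lids form one straight row from (83,140) to (200,140) in the crop, with the stop against them at (227,140) and the clip at (330,180). I'll push once more, more firmly, to confirm it's snug and look from near.

```bash
python3 - <<'E'
from h import *
z=FL+55; ctrl.gripper_to(0,force=40); q=rack(225); go(q,270,YAW); line(q,z,vel=120)
r=line(rack(184),z,vel=20,threshold=28); s=st("push %s"%r); print("stop back s", (WALL-s["eef_pos"][:2])@RY-11)
line(rack(225),z,vel=80); line(rack(225),270,vel=200)
R=best(rack(110),330,YAW); 
p=rack(130)-75*R[:2,0]; ctrl.move_ptp([*p,330],R); ctrl.hold(.2)
im,d=optics.grab_frame("wrist"); cv2.imwrite("pics/w6.png",im[:,:,::-1]); st()
E
```

```text
push True t70.6 [636.9   7.1 136.7] F [ 0.  -3.8 -0.1] grip 0.1
stop back s 190.3744260515149
 t72.5 [635.9   3.4 327.3] F [ 0.3  0.1 -0.7] grip -0.1
```

View pics/w6.png

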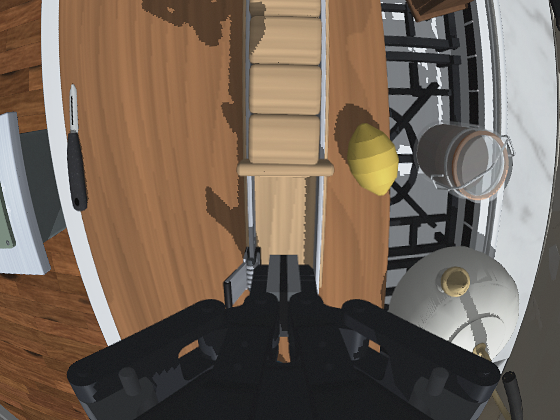

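The row is square and tight, with the stop flat on the last tin at (285,168), and a 28 N push moved it no further. Now I'll move the clip up close behind the stop, which means 214 mm from the wall with its back at 190.4.

```bash
python3 - <<'E'
from h import *
c=rack(305,-37.3); ctrl.gripper_to(64,force=30)
go(c,270,YAW); line(c,162,vel=80,threshold=12); st("down")
ctrl.gripper_to(14,force=30); st("squeezed")
line(c,230,vel=60); p=rack(214,-37.3); line(p,230,vel=100); ctrl.hold(.2); st("over")
r=line(p,163,vel=40,threshold=10); st("down %s"%r)
ctrl.gripper_to(64,force=30); ctrl.hold(.3); st("released")
line(p,270,vel=120); go(*PARK); ctrl.hold(.5)
for n in ("side","top"):
    im,W=cloud(n); z=W[...,2]; m=(W[...,0]>560)&(W[...,0]<690)&(W[...,1]>-120)&(W[...,1]<235)&(z>148)&(z<190)
    [print(*b) for b in blobs(W,m,12)]
    cv2.imwrite(f"pics/{n}7.png",cv2.resize(im[130:290,190:410,::-1],None,fx=3.5,fy=3.5,interpolation=cv2.INTER_CUBIC))
E
```

```text
down t75.2 [592.7 -93.6 162.8] F [ 0.2 -0.2 -1. ] grip 64.2
squeezed t75.7 [592.5 -93.6 163.3] F [-2.5  0.7  6. ] grip 15.7
over t78.2 [598.9  -3.4 230. ] F [-0.8 -0.  -0.9] grip 15.5
down False t80.0 [599.1  -2.7 163.4] F [-0.9  0.3  1.1] grip 15.7
released t80.8 [599.   -2.7 163. ] F [ 0.4  0.1 -0.2] grip 64.2
[643.2 102. ] [248.5  87.5] 84.5 167.0 1505 [269 157  46  64]
[580.6  -1.8] [32.5 12.4] 86.9 171.0 57 [272 204   7  18]
[642.7 122.4] [205.4  88.9] 88.4 165.1 1667 [199 161  74  33]
[617.7  -4.1] [31.2 12.1] 86.6 166.0 59 [275 182  12   6]
[581.3  -1.6] [28.1  9.7] 88.1 170.4 41 [275 196  11   4]
```

View pics/side7.png

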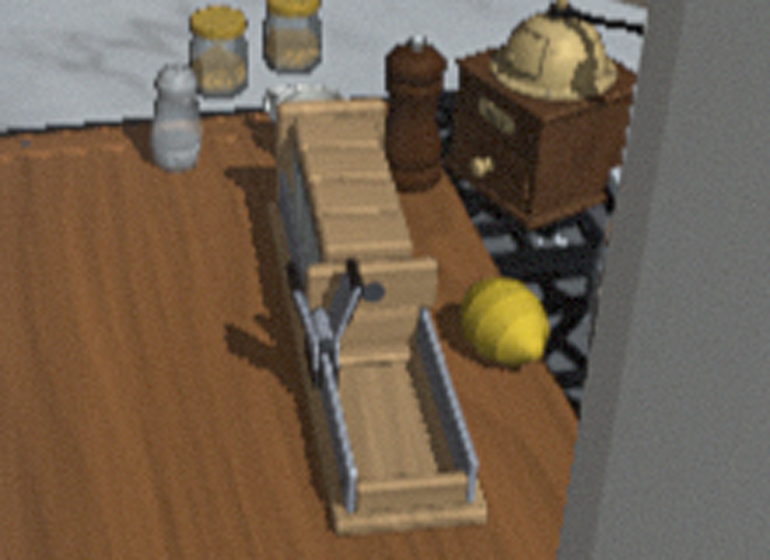

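View pics/top7.png

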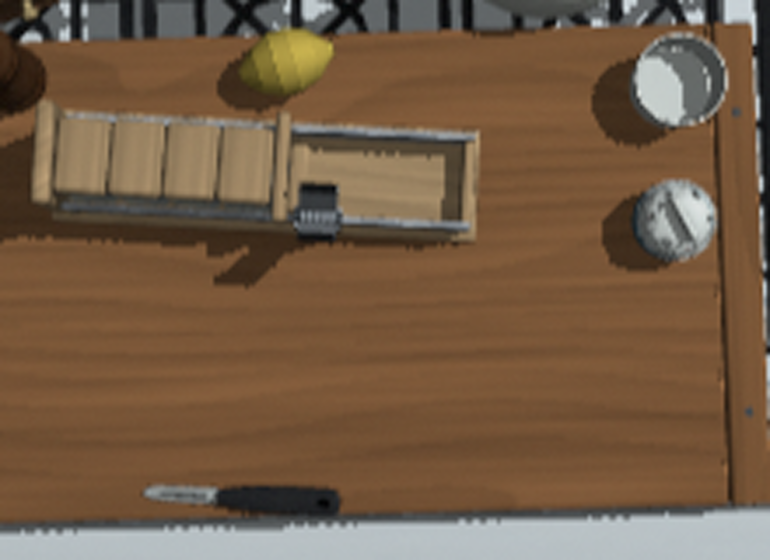

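Both views show the clip upright on the near rail just behind the stop: side crop (325,330), top crop (318,210). The row is still tight and the bystanders are in place, so I'm handing in.

```bash
python3 -c "
from h import *
st(); print(ctrl.finish_job())"
```

```text
t83.6 [480.1 249.9 330. ] F [ 0.5  0.2 -0.3] grip 63.9
the job is handed in; nothing more can be done
None
```

The four tins on the board are packed in the rack, with the end stop pushed up and the clip closed behind it. I handed the job in at about 84 s; it gave no verdict.

**What I did**
- I squeezed the clip off the near rail and parked it at that rail's far end, then slid the stop back to about 206 mm from the wall.
- I stood the four tins in one row against the wall, broad faces together. The fourth was knocked about 18 mm and turned about 12° just after I released it, so I regripped it and set it back. That regrip closed at 65 mm instead of 62, so it was still slightly turned until the stop squared it.
- I pushed the stop up until the force rose, then clipped the near rail close behind it.

**Last checks**
- **Row:** A second push, stopped at 28 N, moved the stop no further, and the wrist view showed the lids square and touching. From the top view the row is about 177 mm long, against 176 mm for four tins. The side view gave about 180 mm after the first push; I didn't re-measure it there at the end, because the clip ran together with the row.
- **Clip:** It stands upright on the rail. Its gap to the stop should be 3 to 4 mm, give or take 2 mm; I set that from the arm's position and didn't measure it separately.
- **Other things:** In the last pictures, taken before handing in, the other kitchen things in view had not visibly moved. The arm was parked clear, touching nothing.

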